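# Shut and clamp the counter chiller

### The job

Put the loose jar in the chiller, standing on its floor beside the jar already there, then shut the glass lid and turn both cam catches on the front fully home so that they draw the lid tight onto its seal. The catches have been left part-turned, their noses in the lid's way. Leave the rest of the stock, inside and out, standing where it is.

Things in the scene. Friction and masses are not known exactly. Their poses are not given: they have to be found in the camera images.
- chiller: White counter-top chiller, fixed, 370 mm wide (y), open-topped under a sloping glass lid, grey cooling unit behind. Origin on the counter below its middle; x points to its back, y to its left as seen from its front, z up. It stands sideways to the robot, its front to the robot's right. Front face at x = -90 mm, back at x = 150 mm. Rim and shut lid fall towards the front at 0.62 rad (35.5 deg) to the level.
- floor_mid (a point): Middle of the chiller's inner floor, 20 mm above the counter. The cavity measures 116 mm front to back (x) and 340 mm across (y), axes as the chiller's. Side walls 15 mm thick, black rubber seal on top; with it they stand 80 mm above the counter at the front, 165 mm at the back. A jar standing anywhere on the floor clears the shut lid.
- apron (a point): Middle of the catches' line on the sloping aluminium apron at the chiller's front: 75 mm in front of its origin, 72 mm above the counter. Apron: 44 mm up and down the slope (19 mm up-slope and 25 mm down-slope of here), full width, in the plane of the shut lid's top face: 0.62 rad to the level, falling to the front. Lid's free edge: 22 mm up-slope of here. Axes as the chiller's.
- light_bar (a point): Middle of the fixed light bar (10 x 9 mm, 390 mm long across the chiller) 130 mm in front of the chiller's origin, 312 mm above the counter. Its two 8 mm posts stand at y = +-190 mm: from the sides (x = -20 mm, z = 70 mm) by way of x = -45 mm, z = 200 mm to the bar's ends. It leaves no room for an upright gripper over the catches: come from the front, square to the apron.
- hinge (a point): Middle of the lid's hinge line (along the chiller's y), 65 mm behind the chiller's origin, 172 mm above the counter. The lid turns about it; shut, its top face runs from here 150 mm down the slope. Axes as the chiller's.
- lid (a joint): Opening of the lid, rad: 0 = just resting on its rubber seal (free edge 6 mm proud of the apron), -0.034 = drawn tight, 2.15 = upright, 2.46 = stop. 150 mm from hinge to free edge, 368 mm wide, 12 mm thick below its top face, 0.35 kg. Its hinge holds it within about 0.2 rad of upright; tipped 0.35 rad forward of upright it sinks shut by itself in about 3 s. When tight the seal lifts the edge with about 8 N.
- lid_grip (a point): Middle of the outer face of the lid's black grip, a bar 70 mm long (y), 10 mm thick, 16 mm high on the lid's top face, its middle line 19 mm from the free edge. With the lid open it is near the upper edge, on the lid's back. Its frame turns with the lid: x from free edge to hinge, z out of the top face.
- catch_left (a joint): Turn of the left steel cam catch, rad: 0 = fully open, 1.65 = fully home (a stop at each). At 0 its lever points along the apron towards the right catch (4.6 deg up-slope of level); growing values swing it down-slope, to straight down the slope at 1.65. The nose, opposite the lever, is clear of the lid only below 0.05; above, a falling lid lands on it. Stays where left; 2 to 5 N at the lever turns it.
- catch_left_pivot (a point): Where the left catch's turning axis (square to the apron) meets the apron's surface; fixed to the chiller, 115 mm to the left of its middle. Axes as the chiller's. Hub 22 mm across, 25 mm high. The nose reaches 32 mm from the axis; a keeper 6.5 mm high on the lid passes under it.
- catch_left_lever (a point): Near the end of the left catch's lever, on its centre line, 54 mm from the turning axis and 17 mm off the apron. The lever is 11 mm wide, ends 58 mm from the axis, and stands from 10 to 24 mm off the apron (square to it).
- catch_right (a joint): Turn of the right steel cam catch, rad: 0 = fully open, 1.65 = fully home (a stop at each). At 0 its lever points along the apron towards the left catch (4.6 deg up-slope of level); growing values swing it down-slope, to straight down the slope at 1.65. The nose, opposite the lever, is clear of the lid only below 0.05; above, a falling lid lands on it. Stays where left; 2 to 5 N at the lever turns it.
- catch_right_pivot (a point): Where the right catch's turning axis (square to the apron) meets the apron's surface; fixed to the chiller, 115 mm to the right of its middle. Axes as the chiller's. Hub 22 mm across, 25 mm high. The nose reaches 32 mm from the axis; a keeper 6.5 mm high on the lid passes under it.
- catch_right_lever (a point): Near the end of the right catch's lever, on its centre line, 54 mm from the turning axis and 17 mm off the apron. The lever is 11 mm wide, ends 58 mm from the axis, and stands from 10 to 24 mm off the apron (square to it).
- jar: The loose squat glass jar, 54 mm across, 55 mm high with its white screw cap (cap 48 mm across, top 16 mm), paper label, 0.11 to 0.24 kg, standing on the counter on the robot's left or right of the chiller. Origin at the centre of its underside, z up.
- stock_jar: A jar of the same kind that stands in the chiller already, up to 100 mm to either side of the middle. Origin at the centre of its underside.
- tin: Bystander: food tin, 66 mm across, 100 mm high, standing on the counter. Origin at the centre of its underside.
- oil_bottle: Bystander: oil bottle, 64 mm across, 210 mm high. Origin at the centre of its underside.
- carton: Bystander: cardboard carton, 60 x 100 mm, 130 mm high. Origin at the centre of its underside.
Mind the look-alikes: they are no part of the job. Leave any brown or red look-alike of the jar alone.

How it is judged:
On the way, in this order (a step that is already met when the one before it is completed fails the run):
1. the jar stands upright on the chiller's floor, let go (x of jar in the frame of chiller between -0.04 and 0.065 m and y of jar in the frame of chiller between -0.165 and 0.165 m and z of jar in the frame of chiller below 0.03 m and angle between jar's own z axis and vertical below 0.15 rad and contact force between the fingers and jar below 0.2 N), for 0.2 s.
2. the lid is down on its seal (value of joint lid below 0.02 rad), for 0.2 s.
At the end, for the whole second after the job is handed in: Both catches turned home (above 1.45 rad), the lid drawn onto its seal (below -0.024 rad), the loose jar and the stock jar both inside the chiller, upright within 0.15 rad on its floor, at rest (value of joint lid below -0.024 rad and value of joint each of catch_left, catch_right above 1.45 rad and x of jar in the frame of chiller between -0.04 and 0.065 m and y of jar in the frame of chiller between -0.165 and 0.165 m and z of each of jar, stock_jar in the frame of chiller below 0.03 m and angle between each of jar, stock_jar's own z axis and vertical below 0.15 rad and linear speed of jar below 0.02 m/s and x of stock_jar in the frame of chiller between -0.04 and 0.065 m and y of stock_jar in the frame of chiller between -0.165 and 0.165 m); the robot touches nothing.
It fails at once if the jar already in the chiller is shifted more than 30 mm or tipped (distance of stock_jar from where it was at the start of the episode above 0.03 m or angle between stock_jar's own z axis and vertical above 0.3 rad).
It fails at once if the tin is shifted more than 30 mm or tipped (distance of tin from where it was at the start of the episode above 0.03 m or angle between tin's own z axis and vertical above 0.3 rad).
It fails at once if the oil bottle is shifted more than 30 mm or tipped (distance of oil_bottle from where it was at the start of the episode above 0.03 m or angle between oil_bottle's own z axis and vertical above 0.3 rad).
It fails at once if the carton is shifted more than 30 mm or tipped (distance of carton from where it was at the start of the episode above 0.03 m or angle between carton's own z axis and vertical above 0.3 rad).
It also fails if it takes over 72 s, if anything falls off the work surface, if the arm or the gripper's body presses on something with over 40 N, if the wrist force passes 120 N, or if a joint passes its speed limit or range.

### The arm

A 7-joint arm with a two-finger parallel gripper is mounted at the origin on the work surface. World frame = base frame: x ahead of the robot, y to its left, z up, the work surface at z = 0. Lengths are in m, angles in rad, forces in N, time in s.
With the tool pointing down it reaches from about 0.425 to 1.025 m from the base axis. Payload 9.4 kg.
Tool frame: the origin (TCP) lies at the very end of the fingers, on their centre line; the grasp point (between the pads) lies 19 mm behind it; z points along the fingers, x is the direction in which the jaws open and shut, and the axes are right-handed (so a half turn about z gives the same grasp; the last joint's range is limited). The gripper opens to 85 mm and grips with 20 to 120 N. Pads are 22 mm wide; open, the fingers measure 114 mm over their backs; the gripper's body (76 mm by 85 mm) begins 54 mm behind the grasp point. The pads swing forward as they close: fully open they stand 13 mm farther back than shut.
Start: joints at [1.14, 0.599, -0.003, 1.599, 0.002, 0.943, -0.08], TCP at [0.251, -0.68, 0.231] pointing down, gripper open.
Joint ranges: [-2.57, 2.57], [-0.35, 1.97], [-1.29, 1.29], [0.11, 2.56], [-1.05, 4.19], [0.11, 1.86], [-2.63, 2.63]. Speed limits (rad/s): [2.22, 2.22, 3.01, 3.01, 3.14, 3.14, 3.14].

### API

Orientations are given as a unit quaternion [x, y, z, w].
In Python, from cell import * gives the robot as it stands. The module is installed in compiled form; this text tells all that it offers. Calls block until the motion is done:
- goto(position, orientation): joint-space move of the TCP to a pose.
- servo_line(position, frame=None, v=0.15, contact_N=None): straight line of the TCP; frame=None keeps the orientation; v is the mean speed in m/s. With contact_N (N) it stops when the force on the tool has changed by that much, and returns True; else False.
- goto_joints(angles): joint-space move.
- command_gripper(opening): opening from 0.0 (shut) to 1.0 (fully open); the grip force is fixed at half the most; returns when the fingers have stopped.
- wait(seconds).
- solve_ik(position, orientation): joint angles nearest the present ones, or None.
- snapshot(name): name is "scene" or "top" or "wrist"; returns the picture (480x640x3 uint8, red, green, blue); there is no depth.
- camera_model(name): a dict with "fx", "fy", "cx", "cy" (pixels), "k1" (the pictures are not rectified: a ray, as slopes to the right and down, at radius r is drawn at 1 + k1 r^2 times it, then the intrinsics apply), "position" and "orientation" of the camera in the world; the wrist camera has in their place "mount" (4x4, takes a point from camera to tool coordinates, whose origin is the TCP and whose axes are the tool frame's). Camera axes: x right, y down, z forward; pixel columns grow to the right and rows downward; lengths in m; the calibration is good to about 2 mm. A picture is of the moment at which its call begins: read the wrist's pose just before it. camera_model takes no time and is no camera call.
A pose or a line that the arm cannot do raises PlanningError and nothing moves.
- close_job(): hands the job in, once; it reports no verdict.
Readings, each from a call of its own:
- read_time_s(): time.
- read_joints(): joint angles.
- read_qd(): joint speeds.
- read_effort(): joint torques, N m.
- read_position(): TCP position.
- read_eef_rot(): TCP orientation.
- read_contact_force(): force on the tool from outside, world axes, zero at the start.
- read_moment(): the same for the moment, N m.
- read_opening(): opening from 0.0 (shut) to 1.0 (fully open).
Only numpy, scipy, OpenCV 4.12 (cv2) and the standard library are available. Lean on these libraries where they do the work, as an engineer would, in place of code of your own. Each camera call takes 0.05 s, during which the arm holds its last target.

## Working session

There is one attempt and no reset: what is moved stays moved. The work goes in short steps, each a Python script; the robot and the scene stay as the last script left them, time stands still between calls to the robot, and variables do not carry over. Pictures are saved under pics/ and viewed, and the job is handed in when it is done.

```bash
ls; mkdir -p pics
python3 - <<'E'
from cell import *
import cv2
for n in ["scene","top","wrist"]:
    im=snapshot(n); cv2.imwrite(f"pics/{n}0.png",im[:,:,::-1]); print(n,camera_model(n))
print(read_time_s(),read_position(),read_eef_rot(),read_joints())
E
```

```text
pics
scene {'fx': 611.4510913326145, 'fy': 611.4510913326145, 'cx': 316.29368647935854, 'cy': 242.34279011546, 'k1': -0.047506587813307244, 'position': array([ 1.44392585, -0.78326679,  1.1473689 ]), 'orientation': array([ 0.81821426,  0.38635387, -0.1816707 , -0.38503488])}
top {'fx': 465.64018519694827, 'fy': 465.64018519694827, 'cx': 322.13841270434773, 'cy': 232.6552243569028, 'k1': -0.11935168112338362, 'position': array([ 0.40688345, -0.05181687,  1.3504889 ]), 'orientation': array([ 0.71257325, -0.69862918,  0.05133719, -0.03900146])}
wrist {'fx': 424.86849177699287, 'fy': 424.86849177699287, 'cx': 318.03929715043023, 'cy': 240.85827505762407, 'k1': -0.043303448367321966, 'mount': array([[ 9.99999718e-01, -4.00936734e-05,  7.50256517e-04,
         7.64971702e-04],
       [-1.66636719e-04,  9.61869563e-01,  2.73508529e-01,
        -6.89551321e-02],
       [-7.32614870e-04, -2.73508577e-01,  9.61869285e-01,
        -1.42564760e-01],
       [ 0.00000000e+00,  0.00000000e+00,  0.00000000e+00,
         1.00000000e+00]])}
0.15 [ 0.25108403 -0.67977886  0.23062405] [ 8.20520772e-01 -5.71616413e-01 -5.04244618e-04 -2.92243975e-04] [ 1.14027217  0.59995051 -0.00253493  1.59990354  0.00177494  0.94290646
 -0.07981362]
```

View pics/scene0.png

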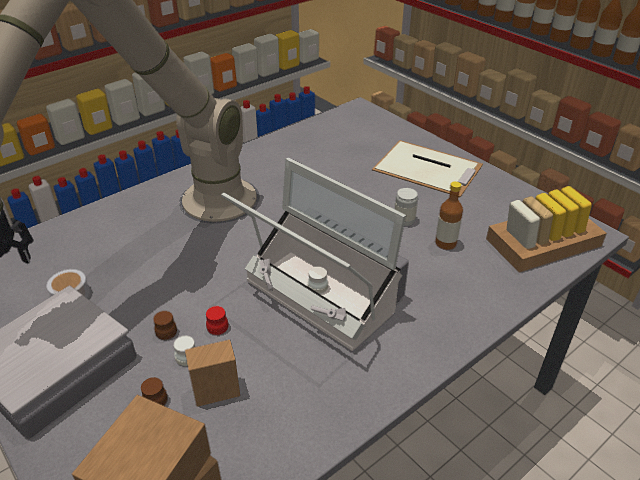

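View pics/top0.png

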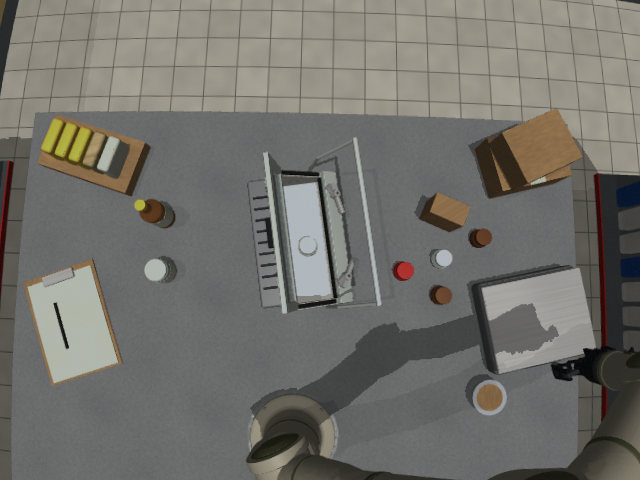

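View pics/wrist0.png

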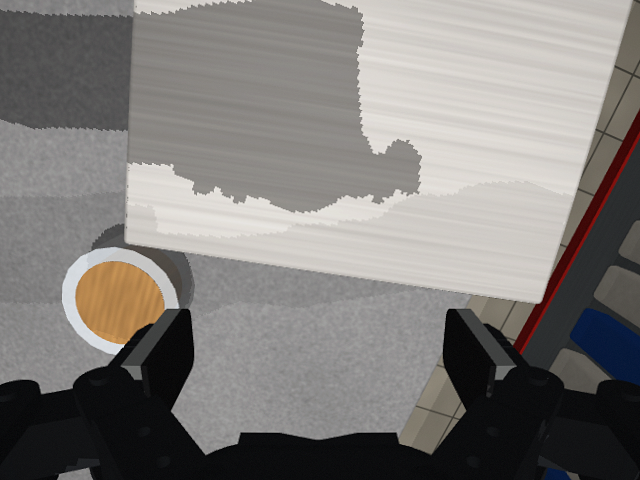

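```bash
cat > h.py <<'E'
import numpy as np, cv2
from scipy.spatial.transform import Rotation as R
def und(cm,uv):
    uv=np.atleast_2d(np.asarray(uv,float)); d=(uv-[cm['cx'],cm['cy']])/[cm['fx'],cm['fy']]
    s=d.copy()
    for _ in range(20):
        s=d/(1+cm['k1']*(s**2).sum(1,keepdims=True))
    return np.c_[s,np.ones(len(s))]
def rays(cm,uv,T=None):
    d=und(cm,uv)
    if T is None: Rm=R.from_quat(cm['orientation']).as_matrix(); o=np.array(cm['position'])
    else: Rm=T[:3,:3];o=T[:3,3]
    return o,d@Rm.T
def onz(cm,uv,z,T=None):
    o,d=rays(cm,uv,T); return o+d*((z-o[2])/d[:,2])[:,None]
def onplane(cm,uv,p0,n,T=None):
    o,d=rays(cm,uv,T); return o+d*(((p0-o)@n)/(d@n))[:,None]
def proj(cm,P,T=None):
    if T is None: Rm=R.from_quat(cm['orientation']).as_matrix(); o=np.array(cm['position'])
    else: Rm=T[:3,:3];o=T[:3,3]
    q=(np.atleast_2d(P)-o)@Rm; s=q[:,:2]/q[:,2:]
    s=s*(1+cm['k1']*(s**2).sum(1,keepdims=True))
    return s*[cm['fx'],cm['fy']]+[cm['cx'],cm['cy']]
def wristT(cm,pos,quat):
    T=np.eye(4);T[:3,:3]=R.from_quat(quat).as_matrix();T[:3,3]=pos
    return T@cm['mount']
def tri(r1,r2):
    o1,d1=r1;o2,d2=r2;d1=d1[0];d2=d2[0]
    t=np.linalg.lstsq(np.c_[d1,-d2],o2-o1,rcond=None)[0]
    a=o1+d1*t[0];b=o2+d2*t[1];return (a+b)/2,np.linalg.norm(a-b)
E
python3 - <<'E'
import cv2
a=cv2.imread('pics/top0.png');cv2.imwrite('pics/c1.png',cv2.resize(a[125:315,240:390],None,fx=3.15,fy=3.15,interpolation=cv2.INTER_CUBIC))
cv2.imwrite('pics/c2.png',cv2.resize(a[180:315,380:500],None,fx=4,fy=4,interpolation=cv2.INTER_CUBIC))
a=cv2.imread('pics/scene0.png');cv2.imwrite('pics/c3.png',cv2.resize(a[150:350,215:415],None,fx=3,fy=3,interpolation=cv2.INTER_CUBIC))
E
```

```text
(no output)
```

View pics/c1.png

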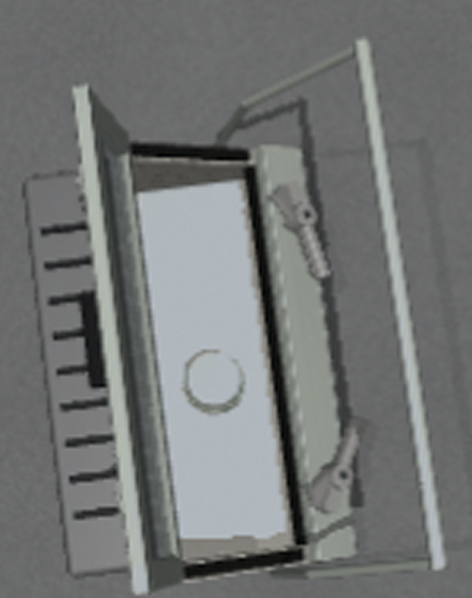

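View pics/c2.png

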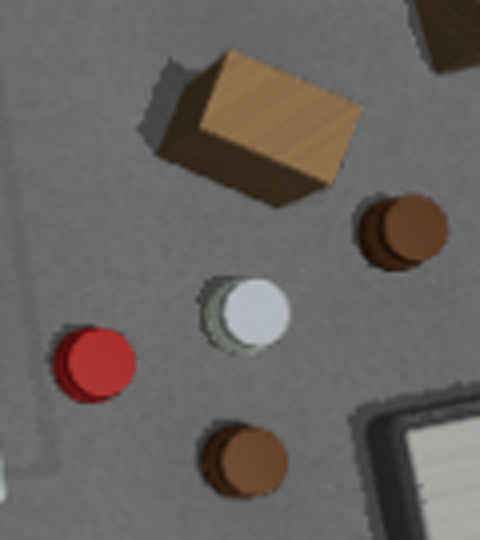

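View pics/c3.png

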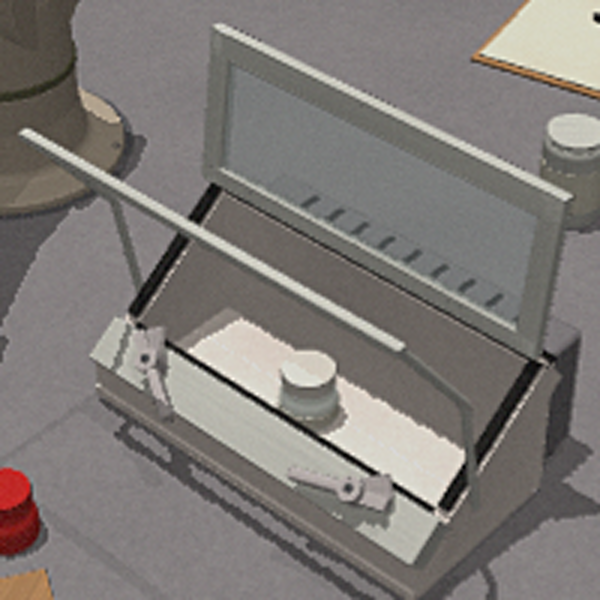

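Run:
```python
from cell import *
from h import *
t=camera_model('top');s=camera_model('scene')
L=lambda p:np.array(p)/3.15+[240,125]
S=lambda p:np.array(p)/3+[215,150]
print('bar top',onz(t,[L((362,42)),L((440,567))],.314))
print('bar sc',onz(s,[S((22,132)),S((403,347))],.314))
for a,b in(((362,42),(403,347)),((440,567),(22,132)),((306,214),(351,488)),((343,474),(150,357))):
    print(tri(rays(t,L(a)),rays(s,S(b))))
# model points in chiller frame
c=np.cos(.62);sn=np.sin(.62)
M=np.array([[-.130,-.195,.312],[-.130,.195,.312],[-.075-.025*sn,-.115,.072+.025*c],[-.075-.025*sn,.115,.072+.025*c]])
T_=[L(p) for p in((362,42),(440,567),(306,214),(343,474))]
S_=[S(p) for p in((403,347),(22,132),(351,488),(150,357))]
from scipy.optimize import least_squares
def W(q,P): return P@R.from_euler('z',q[2]).as_matrix().T+[q[0],q[1],0]
for use in ('t','s','ts'):
    f=lambda q:np.r_[*( [ (proj(t,W(q,M))-T_).ravel()] if 't' in use else []),*([(proj(s,W(q,M))-S_).ravel()] if 's' in use else [])]
    r=least_squares(f,[.55,0,1.5]);print(use,r.x,np.round(r.fun,1))
U=lambda p:np.array(p)/4+[380,180]
print('jar cap',onz(t,U((256,313)),.055)); print('red',onz(t,U((101,364)),.055),'brown',onz(t,[U((249,461)),U((415,229))],.055))
print('stock',onz(t,L((213,380)),.075))
print('carton',onz(t,[U((232,50)),U((361,107)),U((331,185)),U((200,128))],.13))
print('tin',onz(t,(157,269),.1),'oil',onz(t,(141,205),.21))
```

```text
bar top [[ 0.7625761  -0.14067868  0.314     ]
 [ 0.38137282 -0.19921301  0.314     ]]
bar sc [[ 0.38641903 -0.20080622  0.314     ]
 [ 0.76700115 -0.13845623  0.314     ]]
(array([ 0.76455919, -0.13910758,  0.3122941 ]), np.float64(0.004383866803163659))
(array([ 0.38170883, -0.19905346,  0.3107122 ]), np.float64(0.0014931766328467992))
(array([ 0.68219063, -0.11018216,  0.08883821]), np.float64(0.004094912283881282))
(array([ 0.45555053, -0.14441785,  0.0907944 ]), np.float64(0.005790892281921288))
t [ 0.55304659 -0.04126831  1.72297339] [-0.3 -0.9 -0.1  0.6  0.2 -0.   0.2  0.3]
s [ 0.55627782 -0.03904826  1.72333359] [ 0.7  1.1  0.7 -0.5 -0.4 -0.6 -1.2 -0.2]
ts [ 0.55456378 -0.03994635  1.72330973] [-0.9 -1.6 -0.6 -0.1 -0.2 -0.6 -0.3 -0.3 -0.1  0.8 -0.  -0.6 -1.2 -0.9
 -1.9 -0.4]
jar cap [[ 0.50800456 -0.41838814  0.055     ]]
red [[ 0.4703623  -0.30748516  0.055     ]] brown [[ 0.4040498  -0.41244672  0.055     ]
 [ 0.57009009 -0.53583505  0.055     ]]
stock [[ 0.53423957 -0.03330996  0.075     ]]
carton [[ 0.68021053 -0.38345824  0.13      ]
 [ 0.64327535 -0.47223597  0.13      ]
 [ 0.58932373 -0.45004375  0.13      ]
 [ 0.62604546 -0.36059204  0.13      ]]
tin [[0.45931375 0.37296717 0.1       ]] oil [[0.61435258 0.3871808  0.21      ]]
```

```bash
cat >> h.py <<'E'
CH=np.array([0.5546,-0.0400]);YAW=1.7232
RC=R.from_euler('z',YAW).as_matrix()
def W(P): return np.asarray(P,float)@RC.T+[CH[0],CH[1],0]
def C(P): return (np.asarray(P,float)-[CH[0],CH[1],0])@RC
SL=.62
up=np.array([np.cos(SL),0,np.sin(SL)]); nn=np.array([-np.sin(SL),0,np.cos(SL)]); ly=np.array([0,1.,0])
def ap(y,s,h): # apron coords: y, up-slope s, height h above the apron -> world
    return W(np.array([-.075,0,.072])+ly*y+up*s+nn*h)
def apinv(P):
    d=C(P)-[-.075,0,.072]; return np.stack([d@ly,d@up,d@nn],-1)
def lev(side,th,r,off=0):
    """apron (y,s) of point at radius r on the lever (side=+1 left,-1 right), off = perpendicular offset toward growing th"""
    a=th-np.radians(4.6)
    d=np.array([-side*np.cos(a),-np.sin(a)]); t=np.array([side*np.sin(a),-np.cos(a)])
    return np.array([side*.115,0])+d*r+t*off
def axes2q(x,y,z): return R.from_matrix(np.c_[x,y,z]).as_quat()
E
python3 - <<'E'
from cell import *
from h import *
t=camera_model('top');s=camera_model('scene')
L=lambda p:np.array(p)/3.15+[240,125]
S=lambda p:np.array(p)/3+[215,150]
p0=ap(0,0,.022);n=RC@nn
for nm,uv in(('L',[(343,474),(357,425),(322,498)]),('R',[(306,214),(322,275),(283,192)])):
    print(nm,np.round(apinv(onplane(t,[L(p) for p in uv],p0,n))*1e3))
for nm,uv in(('L',[(150,357),(165,412),(150,335)]),('R',[(351,488),(292,470),(390,495)])):
    print(nm,np.round(apinv(onplane(s,[S(p) for p in uv],p0,n))*1e3))
# floor corners, from c1
print(np.round(C(onz(t,[L((138,192)),L((242,180)),L((290,538)),L((182,540))],.02))*1e3))
print('stock',C(onz(t,L((213,380)),.075)),'lid edge', C(onz(t,[L((80,88)),L((140,590))],.32)))
# IK checks
dn=lambda xv:axes2q(xv,np.cross([0,0,-1],xv),[0,0,-1])
for sg in(1,-1):
  for nm,y in(('L',.115),('R',-.115)):
    z=-nn;yy=sg*up;x=np.cross(yy,z)
    q=axes2q(RC@x,RC@yy,RC@z)
    for h in (.012,.1):
      print(nm,sg,h,solve_ik(ap(y*.6,-.03,h),q))
E
```

```text
L [[116.  -3.  22.]
 [ 75. -27.  22.]
 [134.  23.  22.]]
R [[-114.   -3.   22.]
 [ -59.  -11.   22.]
 [-133.   19.   22.]]
L [[112.   2.  22.]
 [ 68. -30.  22.]
 [124.  18.  22.]]
R [[-117.   -0.   22.]
 [ -64.  -13.   22.]
 [-149.   12.   22.]]
[[  56. -169.   20.]
 [ -41. -168.   20.]
 [ -40.  165.   20.]
 [  56.  153.   20.]]
stock [[0.0097035  0.01910879 0.075     ]] lid edge [[ 0.07824985 -0.18011144  0.32      ]
 [ 0.07932134  0.18266626  0.32      ]]
L 1 0.012 [ 0.34837537  0.80522519  0.2104238   1.96494777 -0.76937925  0.98744357
 -1.82935268]
L 1 0.1 [ 0.35650693  0.73678619  0.30088187  1.8628751  -0.68879378  1.1671983
 -1.88510889]
R 1 0.012 [ 0.23122653  0.88949067  0.2414463   1.69565644 -0.79263096  1.12170201
 -2.01137126]
R 1 0.1 [ 0.25527818  0.83717687  0.31006146  1.59819337 -0.73880081  1.28120965
 -2.05432472]
L -1 0.012 [ 0.889899    0.87836257 -0.64194836  1.92747226 -0.07305527  0.78074518
  0.57504848]
L -1 0.1 [ 0.93829593  0.79508043 -0.63325004  1.82175932 -0.103913    0.97803011
  0.61154869]
R -1 0.012 [ 0.73792691  0.95917207 -0.63734348  1.65713598 -0.06546705  0.90867142
  0.46302164]
R -1 0.1 [ 0.77692346  0.89298372 -0.62661311  1.55707352 -0.09189651  1.08274221
  0.48809702]
```

```bash
cat >> h.py <<'E'
def down(a): # tool pointing down, jaw axis at world angle a
    x=np.array([np.cos(a),np.sin(a),0]);z=np.array([0,0,-1.]);return axes2q(x,np.cross(z,x),z)
E
python3 - <<'E'
from cell import *
from h import *
for a in (50,-130):
    print(a,solve_ik([.508,-.418,.25],down(np.radians(a))),solve_ik([.508,-.418,.012],down(np.radians(a))))
pl=W([.003,-.085,.0]); a=YAW+np.pi/2; print(pl)
for z in(.42,.032): print(solve_ik([pl[0],pl[1],z],down(a)))
best=-130
q=solve_ik([.508,-.418,.25],down(np.radians(50)))
goto([.508,-.418,.25],down(np.radians(50)) if abs(q[6])<2.2 else down(np.radians(-130)))
p,o=read_position(),read_eef_rot();im=snapshot('wrist');cv2.imwrite('pics/w1.png',im[:,:,::-1])
np.savez('w1.npz',p=p,o=o);print(p,read_joints(),read_time_s())
cv2.imwrite('pics/s1.png',snapshot('scene')[:,:,::-1])
E
```

```text
50 [ 0.97817843  0.55683158 -0.58112634  1.71843047  0.35832715  0.9742185
  1.1348406 ] [ 0.85670591  0.82644238 -0.40079009  1.87567297  0.57484432  0.55599822
  0.9467844 ]
-130 [ 0.41723068  0.50993935  0.28138959  1.75661447 -0.17400368  0.89937447
 -1.49564984] [ 0.47732831  0.80758778  0.19685841  1.90228538 -0.32248523  0.46225163
 -1.36398722]
[ 0.63815932 -0.02413055  0.        ]
[-0.72177871  0.52643458  1.12206567  1.60181334 -0.48578498  1.32360262
 -2.51981193]
[-0.31672076  0.79949879  0.42038766  1.95311735 -0.628585    0.52089164
 -2.44125932]
[ 0.50712181 -0.41923726  0.24969787] [ 0.97907016  0.55708961 -0.57918523  1.71823398  0.35829871  0.97429895
  1.13400715] 1.575
```

View pics/w1.png

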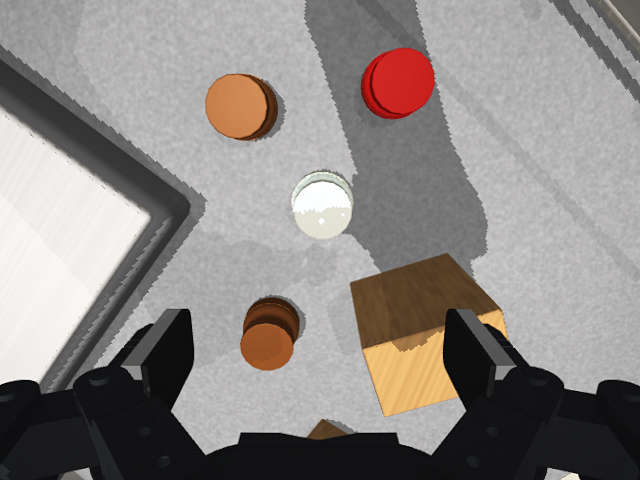

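View pics/s1.png

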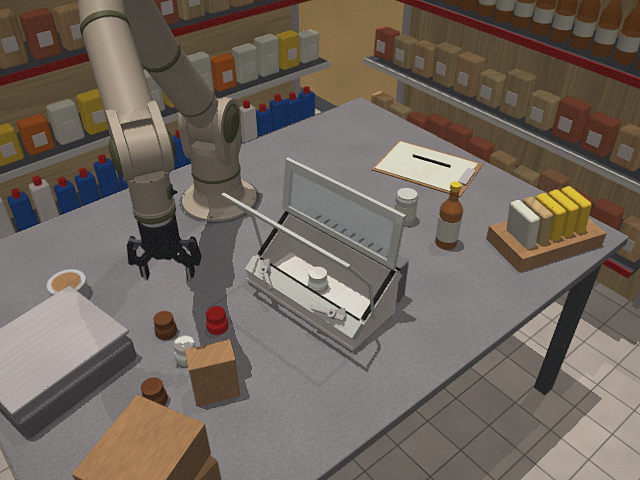

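Run:
```python
from cell import *
from h import *
w=camera_model('wrist');d=np.load('w1.npz');T=wristT(w,d['p'],d['o'])
im=cv2.imread('pics/w1.png');crop=im[150:260,270:370];hsv=cv2.cvtColor(crop,cv2.COLOR_BGR2HSV)
m=((hsv[...,2]>195)&(hsv[...,1]<60)).astype(np.uint8)
n,l,st,ce=cv2.connectedComponentsWithStats(m);k=1+np.argmax(st[1:,4]);print(st[k],ce[k])
cs=max(cv2.findContours((l==k).astype(np.uint8),0,1)[0],key=len);(c,r)=cv2.minEnclosingCircle(cs);print(c,r)
for uv in((np.array(c)+[270,150]),(322,209.5)):
    print(uv,onz(w,uv,.055,T),proj(w,onz(w,uv,.055,T)+[[.024,0,0]],T)-uv)
```

```text
[  21   22   61   68 3113] [51.49469965 56.00224863]
(52.5, 55.5) 33.94858932495117
[322.5 205.5] [[ 0.50689419 -0.41564727  0.055     ]] [[18.86162356 22.06654524]]
(322, 209.5) [[ 0.50915059 -0.41806975  0.055     ]] [[18.82038347 21.95442539]]
```

Run:
```python
from cell import *
from h import *
j=[.5085,-.418]
goto([*j,.22],down(np.radians(-130)))
print(servo_line([*j,.011],v=.12,contact_N=15),read_position(),read_time_s())
command_gripper(0.0)
print('open',read_opening(),read_contact_force(),read_time_s())
servo_line([*j,.15],v=.15)
print('open',read_opening(),read_contact_force(),read_joints(),read_time_s())
cv2.imwrite('pics/w2.png',snapshot('wrist')[:,:,::-1])
```

```text
False [ 0.50872492 -0.41818432  0.01144475] 5.2583
open 0.597319829220583 [-0.37322334  3.07075354  8.40871032] 5.6917
open 0.5966689530615443 [-0.50399524  0.45895489 -1.62969181] [ 0.06480236  0.80304298  0.92583495  1.86595427 -0.81692505  0.90851892
 -0.8776731 ] 6.7667
```

View pics/w2.png

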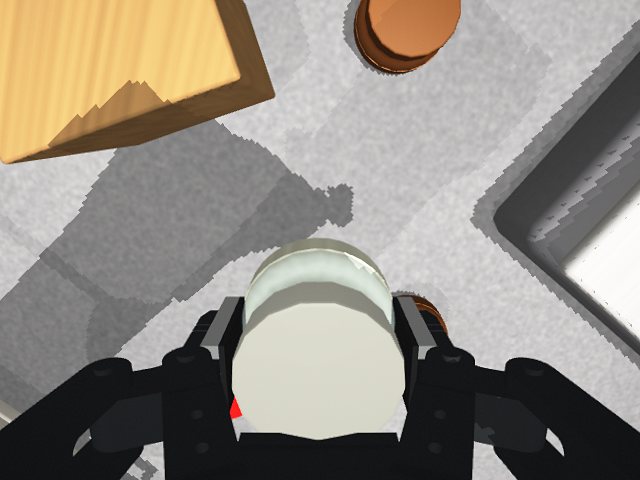

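Run:
```python
from cell import *
from h import *
a=YAW+np.pi/2; pl=W([.003,-.085,.0])
servo_line([.5085,-.418,.42],v=.25)
print(read_joints(),read_time_s())
q=solve_ik([pl[0],pl[1],.42],down(a));print(q)
servo_line([pl[0],pl[1],.42],down(a),v=.2)
p,o=read_position(),read_eef_rot();im=snapshot('wrist');cv2.imwrite('pics/w3.png',im[:,:,::-1]);np.savez('w3.npz',p=p,o=o)
cv2.imwrite('pics/s3.png',snapshot('scene')[:,:,::-1])
print(read_joints(),read_position(),read_opening(),read_time_s())
```

```text
[-0.05635189  0.57965071  1.15925821  1.55979454 -0.53840184  1.3612261
 -1.11062305] 8.05
[-0.72177871  0.52643458  1.12206567  1.60181334 -0.48578498  1.32360262
 -2.51981193]
[-0.76413872  0.59418388  1.26416138  1.60413742 -0.57579019  1.37291749
 -2.4216131 ] [ 0.63792111 -0.02487788  0.42015269] 0.5937005588135011 10.375
```

View pics/w3.png

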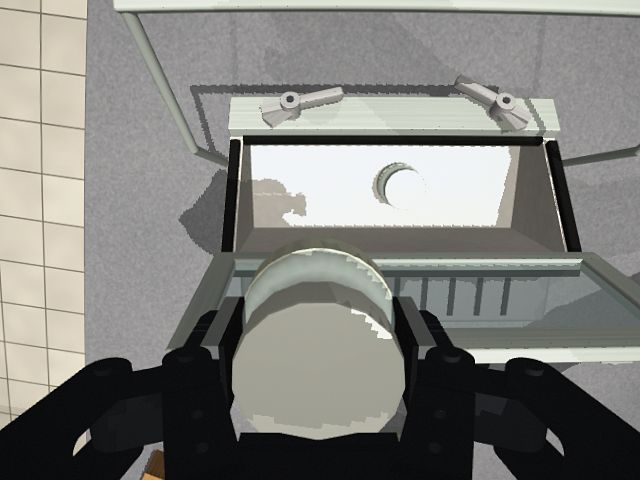

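View pics/s3.png

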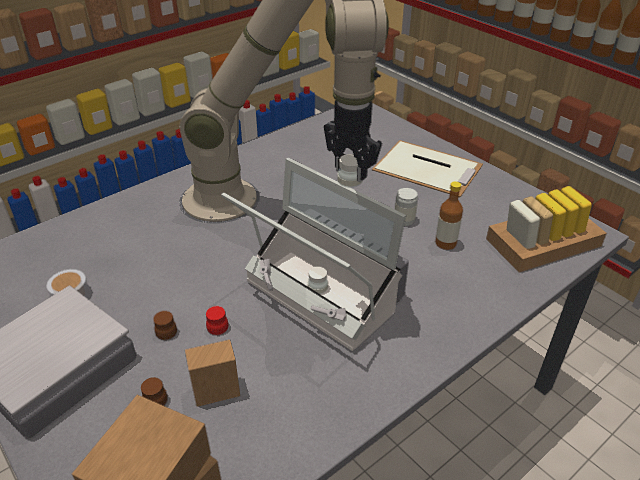

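Run:
```python
from cell import *
from h import *
w=camera_model('wrist');d=np.load('w3.npz');T=wristT(w,d['p'],d['o'])
print('hub pred',proj(w,[ap(-.115,0,.025),ap(.115,0,.025)],T))
n=RC@nn
print('hub meas',apinv(onplane(w,[(290,99),(506,100)],ap(0,0,.025),n,T)))
print('floor corners',C(onz(w,[(243,145),(511,147),(502,227),(252,228)],.02,T)))
print('stock cap',C(onz(w,(405,188),.075,T)))
im=cv2.imread('pics/w3.png');cv2.imwrite('pics/w3c.png',cv2.resize(im[60:260,200:600],None,fx=2,fy=2,interpolation=cv2.INTER_CUBIC))
```

```text
hub pred [[289.08479901  99.83183307]
 [505.19722085 100.8320761 ]]
hub meas [[-0.11405756 -0.00106819  0.025     ]
 [ 0.11604851 -0.00109415  0.025     ]]
floor corners [[-0.03893935 -0.17843816  0.02      ]
 [-0.03710731  0.15919299  0.02      ]
 [ 0.06697996  0.15943214  0.02      ]
 [ 0.06821933 -0.17159992  0.02      ]]
stock cap [[0.00691149 0.01597258 0.075     ]]
```

View pics/w3c.png

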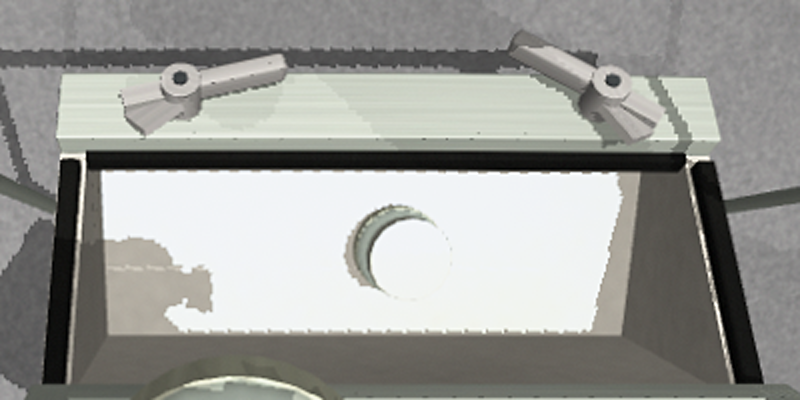

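Run:
```python
from cell import *
from h import *
pl=W([.003,-.085,.0])
print(servo_line([pl[0],pl[1],.06],v=.15,contact_N=15),read_position(),read_contact_force())
p,o=read_position(),read_eef_rot()
print(servo_line([pl[0],pl[1],.029],v=.04,contact_N=4),read_position(),read_contact_force(),read_time_s())
cv2.imwrite('pics/s4.png',snapshot('scene')[:,:,::-1])
```

```text
False [ 0.63841747 -0.02412349  0.06046818] [ 0.29030589 -0.04370723 -1.0680132 ]
True [ 0.63787776 -0.02408785  0.03195476] [-1.20546124 -0.21441279  6.59421858] 13.5917
```

View pics/s4.png

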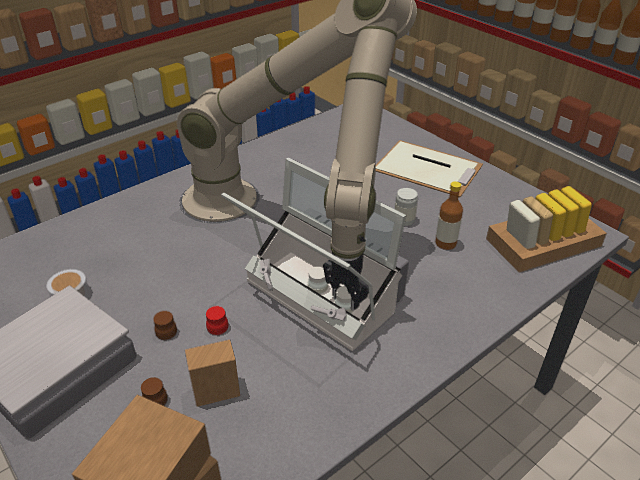

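Run:
```python
from cell import *
from h import *
pl=W([.003,-.085,.0]);a=YAW+np.pi/2
command_gripper(1.0)
print(read_opening(),read_contact_force())
wait(.15)
servo_line([pl[0],pl[1],.15],v=.1)
servo_line([pl[0],pl[1],.44],v=.25)
cv2.imwrite('pics/w5.png',snapshot('wrist')[:,:,::-1])
command_gripper(0.0)
f=W([-.34,.0,0.45]); 
servo_line(list(f),v=.3)
print(read_joints(),read_position(),read_time_s())
z=-nn;yy=up;x=np.cross(yy,z);q=axes2q(RC@x,RC@yy,RC@z)
for s,th in((1,.63),(-1,.28)):
  c=lev(s,th,.046,.03)
  for h in(.25,.12,.01): print(s,h,solve_ik(ap(c[0],c[1],h),q))
cv2.imwrite('pics/s5.png',snapshot('scene')[:,:,::-1])
```

```text
1.0019797970426747 [0.13046861 0.49585026 0.71973109]
[-0.07717839  0.61162461  1.058739    1.37061546 -0.5268617   1.45945646
 -2.02965683] [ 0.60678771 -0.37484324  0.44984831] 19.0167
1 0.25 [ 0.2446996   0.7702139   0.768293    1.65775144 -0.73032803  1.58699362
 -1.72206781]
1 0.12 [ 0.18001476  0.83261071  0.70469285  1.86532411 -0.83530194  1.36423955
 -1.63056568]
1 0.01 [ 0.15453442  0.91002847  0.59745509  1.99788018 -0.96403566  1.17755375
 -1.54242458]
-1 0.25 [ 0.17244213  0.88414695  0.73181665  1.35440982 -0.86029997  1.70016869
 -1.97018648]
-1 0.12 [ 0.08865561  0.92537546  0.67780844  1.56166977 -0.92329127  1.48856195
 -1.88960699]
-1 0.01 [ 0.03976322  0.98416167  0.6000834   1.68773996 -1.00717535  1.31947298
 -1.82425824]
```

View pics/w5.png

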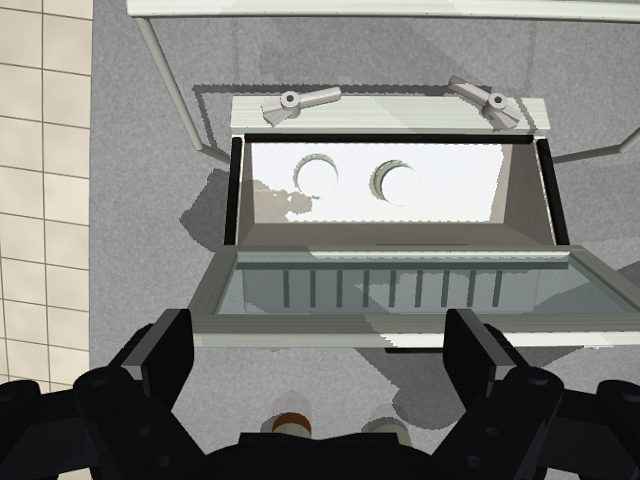

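View pics/s5.png

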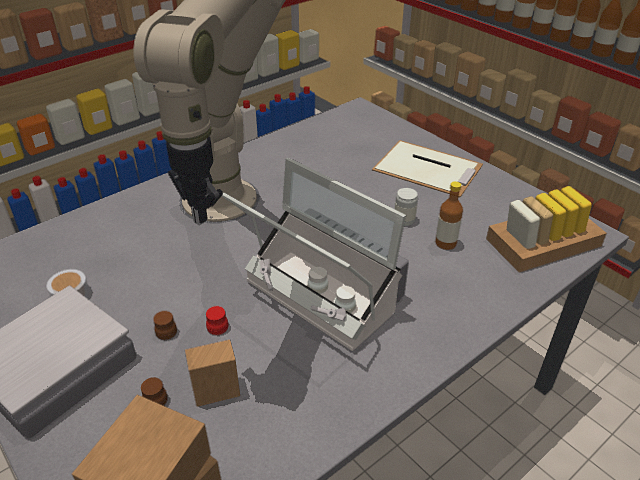

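```bash
cat >> h.py <<'E'
QA=axes2q(RC@np.cross(up,-nn),RC@up,RC@(-nn))
E
python3 - <<'E'
from cell import *
from h import *
c=lev(1,.63,.046,.034)
goto(list(ap(*c,.22)),QA)
print(read_joints(),apinv(read_position()),read_time_s())
p,o=read_position(),read_eef_rot();im=snapshot('wrist');cv2.imwrite('pics/w6.png',im[:,:,::-1]);np.savez('w6.npz',p=p,o=o)
print(servo_line(list(ap(*c,.06)),v=.15,contact_N=12),apinv(read_position()),read_time_s())
cv2.imwrite('pics/s6.png',snapshot('scene')[:,:,::-1])
E
```

```text
[ 0.23176866  0.78285798  0.75714929  1.70753266 -0.74811503  1.53297109
 -1.69836112] [ 0.09250551 -0.05287261  0.22116789] 20.1
False [ 0.09338525 -0.05344181  0.06097387] 21.3667
```

View pics/w6.png

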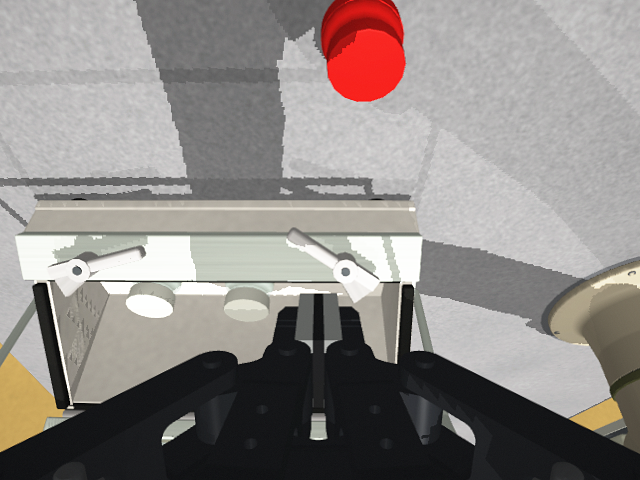

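View pics/s6.png

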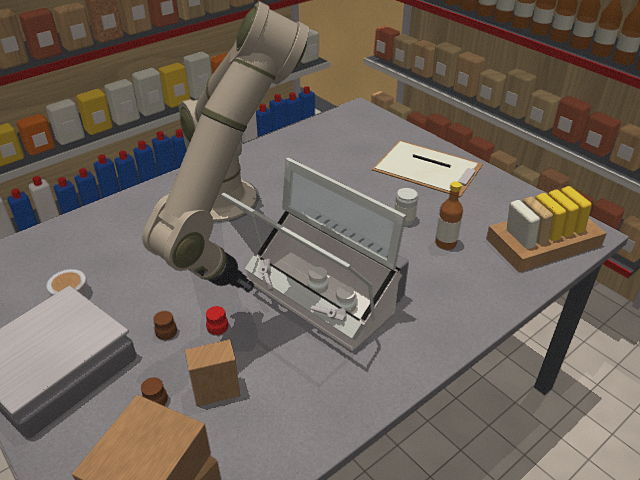

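Run:
```python
from cell import *
from h import *
w=camera_model('wrist');d=np.load('w6.npz');T=wristT(w,d['p'],d['o'])
print(apinv(onplane(w,[(345,271),(294,235),(78,271),(144,252)],ap(0,0,.024),RC@nn,T))*1e3)
c=lev(1,.63,.046,.034);e=lev(1,0,.046,.0165-.006)
print(servo_line(list(ap(*c,.008)),v=.08,contact_N=10),apinv(read_position())*1e3,read_contact_force())
print(servo_line(list(ap(*e,.008)),v=.05,contact_N=12),apinv(read_position())*1e3,read_contact_force(),e,read_time_s())
```

```text
[[ 115.67364619   -0.43840203   24.        ]
 [  72.77558442  -31.97853071   24.        ]
 [-114.1401695     0.4734557    24.        ]
 [ -54.28829895  -16.87166675   24.        ]]
False [ 93.53460936 -53.26872533   8.24140763] [-0.44748317 -1.09841975  0.28209112]
True [ 71.37792185 -12.81667534   8.12388414] [ 0.30749324 -2.66607752 -0.25513528] [ 0.06830608 -0.00677703] 23.0917
```

Run:
```python
from cell import *
from h import *
e=lev(1,0,.046,.0165-.006)
print(servo_line(list(ap(*e,.008)),v=.03,contact_N=20),apinv(read_position())*1e3,read_contact_force())
b=lev(1,0,.046,.035)
servo_line(list(ap(*b,.008)),v=.1)
servo_line(list(ap(*b,.06)),v=.15)
c=lev(-1,.30,.046,.034)
servo_line(list(ap(*c,.06)),v=.2)
p,o=read_position(),read_eef_rot();im=snapshot('wrist');cv2.imwrite('pics/w7.png',im[:,:,::-1]);np.savez('w7.npz',p=p,o=o)
print(apinv(p),read_joints(),read_time_s())
```

```text
True [ 71.39668806 -12.7903302    8.33614624] [-1.78848516 -3.43709904 -2.91670058]
[-0.07630807 -0.04339321  0.0595761 ] [ 0.06792441  0.95385332  0.62433251  1.62908429 -0.95104128  1.38096617
 -1.86926805] 25.1
```

View pics/w7.png

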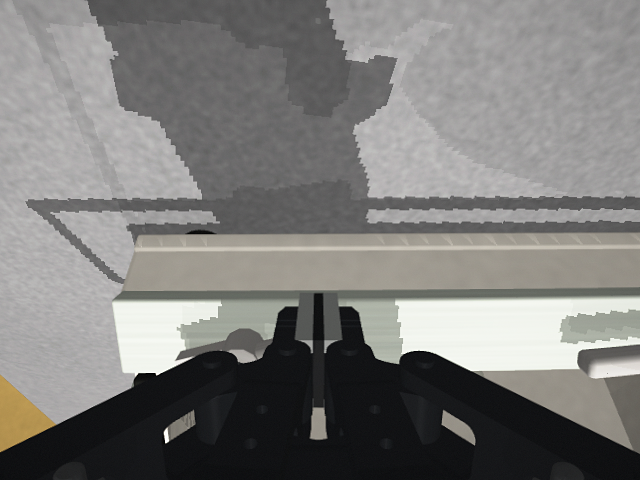

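Run:
```python
from cell import *
from h import *
c=lev(-1,.30,.046,.034);e=lev(-1,0,.046,.0165-.006)
print(servo_line(list(ap(*c,.008)),v=.08,contact_N=10),apinv(read_position())*1e3)
print(servo_line(list(ap(*e,.008)),v=.05,contact_N=20),apinv(read_position())*1e3,read_contact_force(),e)
b=lev(-1,0,.046,.035)
servo_line(list(ap(*b,.008)),v=.1)
servo_line(list(ap(*b,.25)),v=.2)
p,o=read_position(),read_eef_rot();im=snapshot('wrist');cv2.imwrite('pics/w8.png',im[:,:,::-1]);np.savez('w8.npz',p=p,o=o)
print(read_joints(),read_time_s())
```

```text
False [-77.55918905 -43.45068624   8.34989134]
True [-69.93366872 -12.91843377   8.57517729] [ 3.65572743 -3.20565605 -3.31101503] [-0.06830608 -0.00677703]
[ 0.1846566   0.8434177   0.67060044  1.38713055 -0.80917086  1.64882182
 -1.99851248] 28.3083
```

View pics/w8.png

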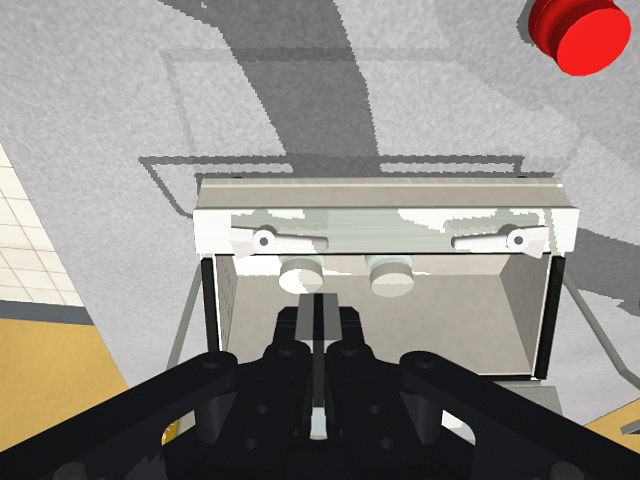

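Run:
```python
from cell import *
from h import *
a=YAW+np.pi/2
servo_line(list(W([-.34,-.03,.46])),down(a),v=.3)
print(read_joints(),read_time_s())
servo_line(list(W([.15,0.,.46])),v=.35)
print(read_joints(),read_time_s())
for aa in(a,a+np.pi,a-.5): print(solve_ik(list(W([.15,0,.285])),down(aa)),solve_ik(list(W([.01,0,.285])),down(aa)))
cv2.imwrite('pics/s9.png',snapshot('scene')[:,:,::-1]);cv2.imwrite('pics/t9.png',snapshot('top')[:,:,::-1])
```

```text
[-0.03022442  0.60754113  0.94601946  1.2924437  -0.48433916  1.47892622
 -2.11873695] 29.2167Traceback (most recent call last):
  File "<stdin>", line 6, in <module>
cell.PlanningError: the arm cannot follow that straight line within its joint ranges
```

Run:
```python
from cell import *
from h import *
a=YAW+np.pi
print(solve_ik(list(W([.15,0,.46])),down(a)))
servo_line(list(W([.15,0.,.46])),down(a),v=.35)
print(read_joints(),read_time_s())
print(solve_ik(list(W([.15,0,.285])),down(a)),solve_ik(list(W([.01,0,.285])),down(a)))
cv2.imwrite('pics/s9.png',snapshot('scene')[:,:,::-1]);cv2.imwrite('pics/t9.png',snapshot('top')[:,:,::-1])
```

```text
[-0.86209372  0.20677477  0.70409108  1.72192737 -0.13986932  1.26395536
 -1.54450056]
[-0.75960779  0.19443198  0.57160444  1.71728239 -0.10922914  1.26190613
 -1.58514341] 30.9333
[-0.69245717  0.34762169  0.52412526  1.97865192 -0.22465188  0.87152869
 -1.4669943 ] [-0.47144344  0.37240106  0.58411365  1.95788504 -0.2620926   0.88577624
 -1.16978957]
```

View pics/s9.png

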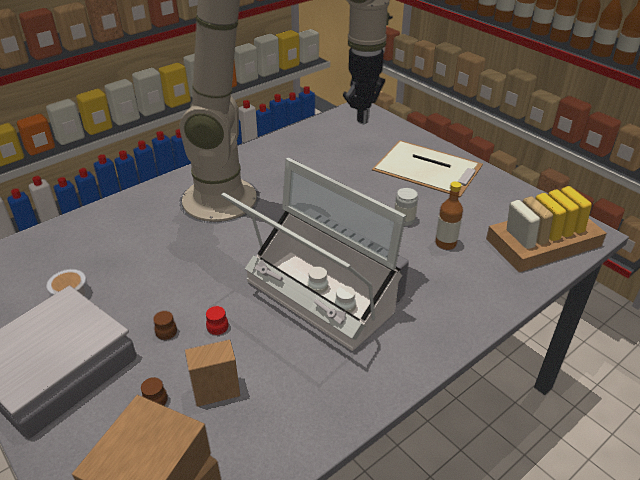

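View pics/t9.png

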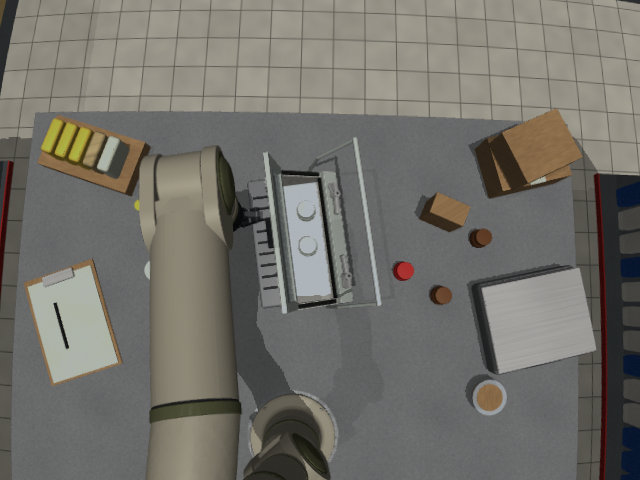

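Run:
```python
from cell import *
from h import *
print(servo_line(list(W([.15,0.,.285])),v=.2,contact_N=12))
print(C(read_position()),read_contact_force())
r=servo_line(list(W([.0,0.,.285])),v=.09,contact_N=25)
print(r,C(read_position()),read_contact_force(),read_time_s())
cv2.imwrite('pics/s10.png',snapshot('scene')[:,:,::-1])
```

```text
False
[ 0.14981719 -0.00056467  0.28582616] [ 0.29904475 -0.02112001  0.4275025 ]
False [ 5.63695282e-04 -7.71678360e-05  2.84952727e-01] [-0.41025575 -0.33956887 -0.25381329] 33.875
```

View pics/s10.png

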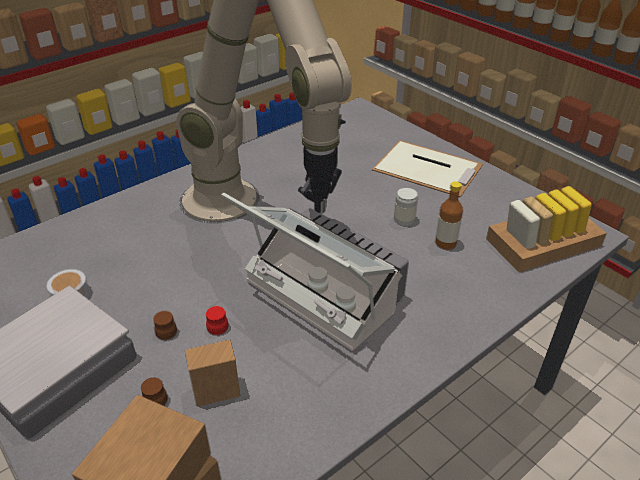

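```bash
cat >> h.py <<'E'
def QT(t):
    z=-(np.cos(t)*nn-np.sin(t)*up); y=np.cos(t)*up+np.sin(t)*nn
    return axes2q(RC@np.cross(y,z),RC@y,RC@z)
E
python3 - <<'E'
from cell import *
from h import *
servo_line(list(W([.03,0.,.46])),v=.3)
servo_line(list(W([-.34,-.0,.46])),down(YAW+np.pi/2),v=.35)
print(read_joints(),read_time_s())
c=lev(-1,0,.046,-.025)
q=QT(.15)
for h in(.25,.012): print(solve_ik(list(ap(*c,h)-RC@up*(.15*h)),q))
goto(list(ap(*c,.25)-RC@up*.09),q)
print(read_joints(),apinv(read_position()),read_time_s())
p,o=read_position(),read_eef_rot();im=snapshot('wrist');cv2.imwrite('pics/w11.png',im[:,:,::-1]);np.savez('w11.npz',p=p,o=o)
cv2.imwrite('pics/s11.png',snapshot('scene')[:,:,::-1])
E
```

```text
[-0.04046159  0.57171472  0.96355349  1.35220132 -0.46446385  1.45169004
 -2.08832553] 36.3833
[ 0.23742637  0.87432331  0.62042236  1.34486253 -0.86738245  1.7837588
 -2.00835078]
[ 0.0668085   0.93777257  0.51367386  1.71460513 -1.00551018  1.40033372
 -1.8580187 ]
[ 0.29951061  0.93398693  0.60002282  1.27211078 -0.86214426  1.7919832
 -1.99025373] [-0.07168776 -0.06050291  0.2517747 ] 37.3417
```

View pics/w11.png

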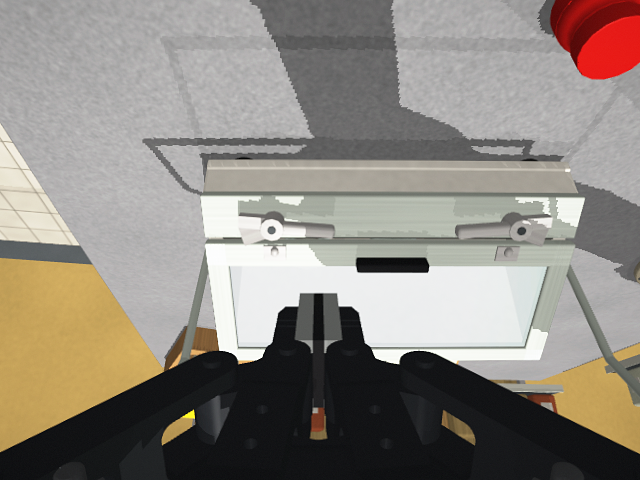

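View pics/s11.png

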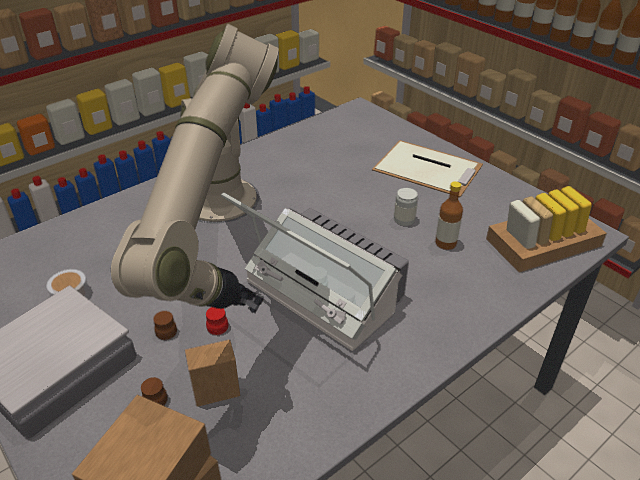

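```bash
cat > close.py <<'E'
from cell import *
from h import *
import sys
S=int(sys.argv[1]); q=QT(.15); HX=.009; H=.012
def ctr(th,extra=0,r=.046):
    a=th-np.radians(4.6); g=HX*abs(np.sin(a))+.011*abs(np.cos(a))
    return lev(S,th,r,-(.0055+g)+extra)
c=ctr(0,-.008)
servo_line(list(ap(*c,.05)-RC@up*.008),q,v=.2)
print(servo_line(list(ap(*c,H)),v=.08,contact_N=10),apinv(read_position())*1e3,read_contact_force())
for th in (.15,.45,.75,1.05,1.35,1.6):
    r=servo_line(list(ap(*ctr(th),H)),v=.07,contact_N=40)
    print(th,r,np.round(apinv(read_position())*1e3,1),np.round(ctr(th)*1e3,1),np.round(RC.T@read_contact_force(),1))
    if r: break
r=servo_line(list(ap(*ctr(1.65,.006),H)),v=.04,contact_N=20)
print(r,np.round(apinv(read_position())*1e3,1),np.round(RC.T@read_contact_force(),1),read_time_s())
cv2.imwrite(f'pics/w12_{S}.png',snapshot('wrist')[:,:,::-1]);cv2.imwrite(f'pics/s12_{S}.png',snapshot('scene')[:,:,::-1])
E
python3 close.py -1
```

```text
False [-71.14780701  28.76241231  11.89757636] [ 0.37252642 -0.90079892  0.43073978]
0.15 False [-67.5  12.8  12.3] [-67.9  13.9] [-0.3 -0.6 -0.8]
0.45 False [-64.9   0.3  12. ] [-65.2   1.1] [ 0.  -0.1 -0.4]
0.75 False [-66.5 -13.9  12. ] [-66.7 -13.1] [ 0.4 -0.3 -0.4]
1.05 False [-73.2 -28.   11.9] [-73.2 -27.1] [ 0.2  0.1 -0.5]
1.35 False [-84.8 -39.2  11.9] [-84.8 -38.8] [ 0.3 -0.7 -0.8]
1.6 False [-96.2 -44.7  11.9] [-97.6 -45.2] [2.4 7.4 3.6]
True [-96.  -45.   11.4] [0.5 6.5 5.6] 41.7
```

View pics/w12_-1.png

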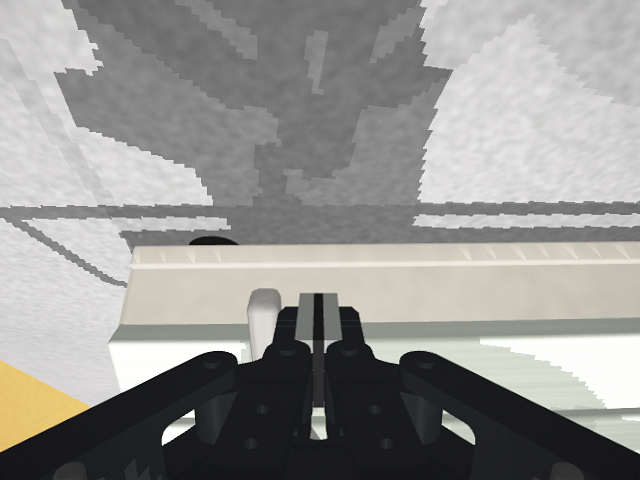

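```bash
python3 -c "
import cv2
a=cv2.imread('pics/s12_-1.png');cv2.imwrite('pics/s12c.png',cv2.resize(a[190:370,200:430],None,fx=3.3,fy=3.3,interpolation=2))"
```

```text
(no output)
```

View pics/s12c.png

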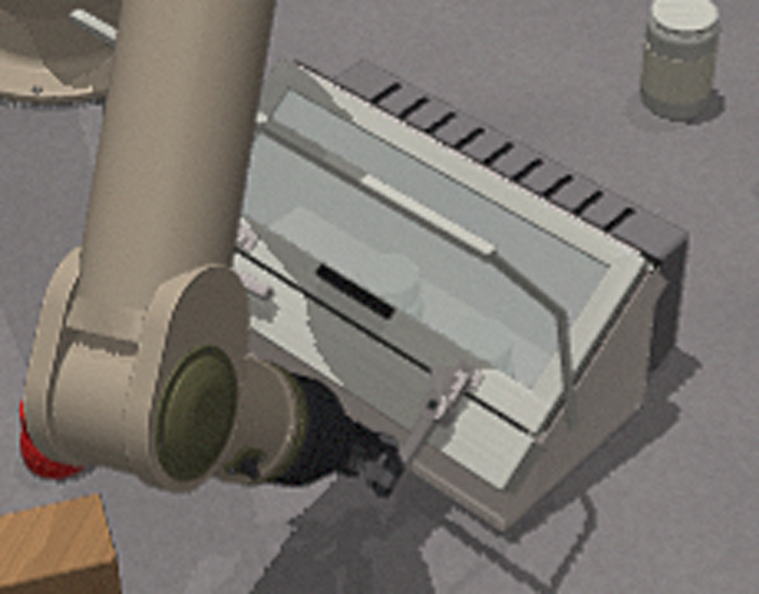

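```bash
python3 - <<'E'
from cell import *
from h import *
q=QT(.15)
p=apinv(read_position())
servo_line(list(ap(p[0]+.02,p[1],.012)),v=.1)
servo_line(list(ap(p[0]+.03,p[1]-.01,.09)),v=.25)
servo_line(list(ap(.07,.01,.09)),v=.25)
print(apinv(read_position()),read_time_s())
E
sed -i 's/HX=.009/HX=.0125/' close.py; python3 close.py 1
```

```text
[0.0685183  0.0100634  0.08932364] 43.3833
False [71.18824121 29.02108046 11.97129239] [-0.08418455  0.6735187   0.94289473]
0.15 False [67.9 13.2 12.1] [67.9 14.1] [ 0.7  0.  -0. ]
0.45 False [64.7  1.6 12. ] [64.8  2.3] [-0.5 -0.  -0.6]
0.75 False [ 65.5 -12.1  12. ] [ 65.4 -11.4] [ 0.5 -0.4 -0.4]
1.05 False [ 71.1 -26.2  12. ] [ 70.8 -25.5] [-0.1 -0.6 -0.2]
1.35 False [ 82.1 -38.4  12.1] [ 81.6 -37.8] [-0.1  0.5  0.5]
1.6 False [ 94.7 -45.4  12.1] [ 94.1 -45. ] [ 0.1 -0.8  0.6]
True [ 97.  -45.4  12. ] [-0.  -6.1  0.5] 46.7833
```

View pics/w12_1.png

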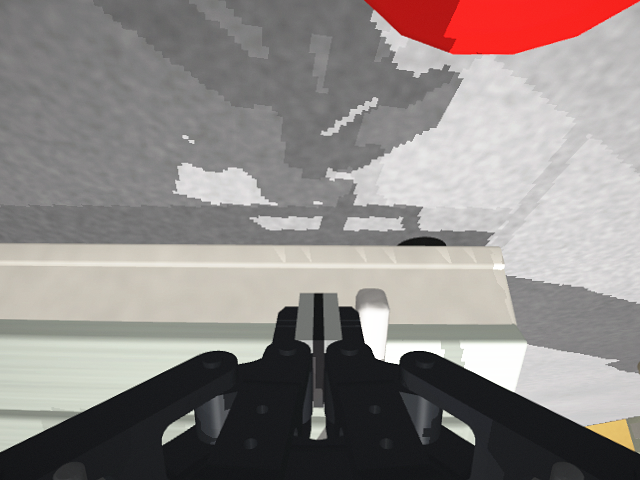

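Run:
```python
from cell import *
from h import *
r=servo_line(list(ap(.105,-.0454,.012)),v=.04,contact_N=30);print(r,apinv(read_position()))
servo_line(list(ap(.075,-.0454,.012)),v=.1)
servo_line(list(ap(.0,-.06,.27)),v=.25)
p,o=read_position(),read_eef_rot();im=snapshot('wrist');cv2.imwrite('pics/w14.png',im[:,:,::-1]);np.savez('w14.npz',p=p,o=o)
cv2.imwrite('pics/s14.png',snapshot('scene')[:,:,::-1]);cv2.imwrite('pics/t14.png',snapshot('top')[:,:,::-1])
print(read_time_s(),read_contact_force())
```

```text
False [ 0.09855263 -0.04531167  0.01236381]
49.0167 [-0.20556899 -0.24284916  0.50712545]
```

View pics/w14.png

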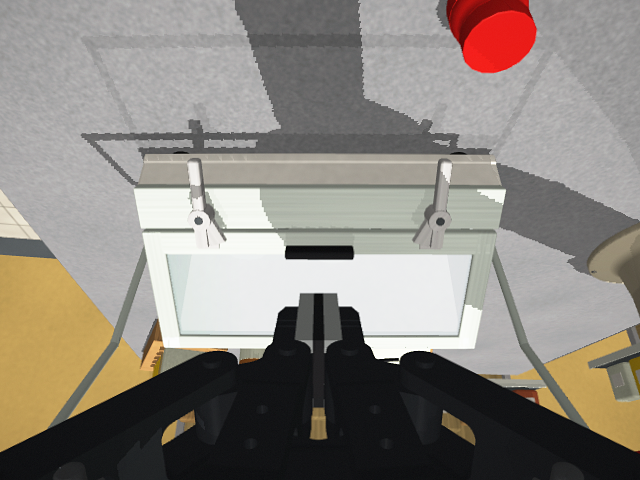

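View pics/s14.png

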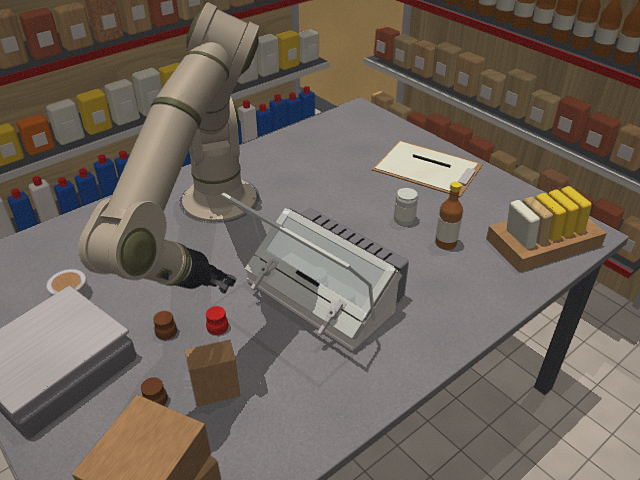

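View pics/t14.png

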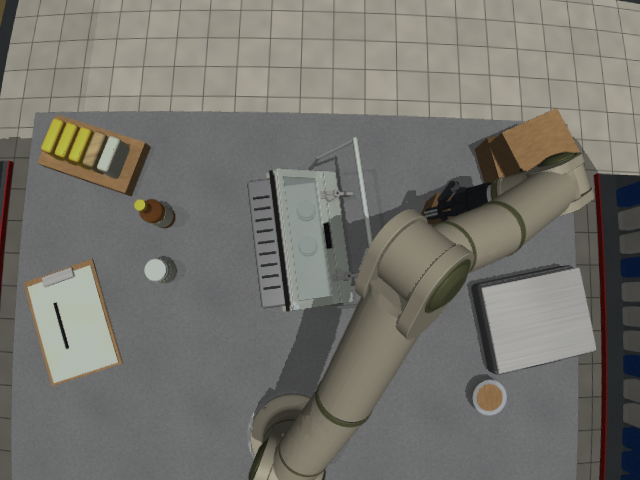

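Run:
```python
from cell import *
from h import *
w=camera_model('wrist');d=np.load('w14.npz');T=wristT(w,d['p'],d['o'])
P=apinv(onplane(w,[(440,221),(445.5,163),(199,221),(194,163)],ap(0,0,.024),RC@nn,T));print(P*1e3)
for s,a,b in((1,P[0],P[1]),(-1,P[2],P[3])):
    v=b-a; print(s,'th',np.arctan2(-v[1],-s*v[0])+np.radians(4.6))
# lid free edge: line at s=22 seam, level of top surface
im=cv2.imread('pics/w14.png');cv2.imwrite('pics/w14c.png',cv2.resize(im[140:280,120:520],None,fx=2,fy=2,interpolation=2))
```

```text
[[ 116.23768921   -0.17970274   24.        ]
 [ 114.60402129  -56.44968229   24.        ]
 [-114.07695852    0.37380577   24.        ]
 [-112.23129898  -56.02531112   24.        ]]
1 th 1.6220569524037223
-1 th 1.6183681745662395
```

View pics/w14c.png

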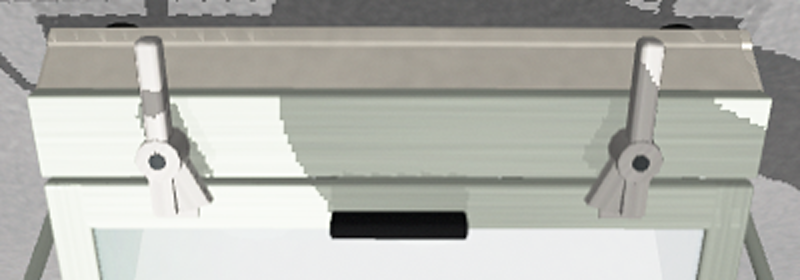

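Both levers measure about 1.62 rad, with the noses over the keepers and the lid level with the apron. The jars can be seen standing through the glass. Nothing is touching the robot, so I'm handing in.

Run:
```python
from cell import *
print(read_contact_force(),read_time_s()); print(close_job())
```

```text
[-0.20556899 -0.24284916  0.50712545] 49.0167
the job is handed in; nothing more can be done
None
```

The job is handed in at 49.0 s of the 72 s allowed. The loose jar is in the chiller beside the stock jar, the lid is shut, and both catches are turned home. No verdict was reported, so the checks below are my own.

**What I did:**
- I set the jar down on the chiller floor about 85 mm to the right of the middle.
- I turned both catches fully open against their stops, then tipped the lid forward from behind so it sank shut by itself.
- I pushed both levers down-slope to their end stops and drew the arm clear.

**Last checks:**
- **Catches:** both levers measure about 1.62 rad in the wrist picture (1.45 needed). The noses lie over the keepers.
- **Lid:** it looks flush with the apron. I judged how tight it is only from the picture and the catch angles, since I could not measure the lid's angle.
- **Jars:** both can be seen upright through the glass.
- **Bystanders:** the tin and oil bottle stand where they were, by eye. The carton looks unmoved in the scene picture, but the arm partly hid it in the last top view.
- **Robot:** it was touching nothing, with a residual force under 1 N.

**Disagreements:**
- The top and scene cameras differed by about 3–4 mm on the chiller's position. I used the combined fit, which the wrist camera confirmed to about 1 mm at the catches.
- One planned straight line over the chiller was refused for joint range, and nothing moved. I repeated it with the tool turned a quarter.
- My last extra push on the left catch ran to the end of its line without reaching the 30 N stop. The lever had not moved noticeably past its stop.

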